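# Seat the monitor tray on its locating pins and latch it

## Task

The monitor tray has been left lying crooked on top of the two locating pins of its docking base. Nudge it sideways with the fingertips, without picking it up, until both holes drop over the pins and the tray lies flat on the base; then push the red tab of the slide latch all the way towards the tray so that the tray is locked. Leave the other things on the cart where they stand.

Things in the scene. Friction and masses are not known exactly. Their poses are not given: they have to be found in the camera images.
- base: docking base, fixed to the cart top: dark grey deck 250 mm (x) by 240 mm (y), 12 mm thick; origin at the centre of its underside, z up, front towards -x. Latch at the middle of its rear (+x) side. When the tray is seated its centre lies over this origin and its sides are parallel to the deck's: the deck then shows 55 mm in front and behind and 30 mm at either side
- pin_right (a point): foot of the base's right-hand brass locating pin, on the deck (base x = +20 mm, y = -62 mm): 10 mm in diameter, 9 mm high, straight for 4 mm, then round-nosed. At the start it is hidden under the tray
- pin_left (a point): foot of the other, equal pin (base x = +20 mm, y = +62 mm), hidden under the tray at the start
- tray_mid (a point): centre of the underside of the loose monitor tray (about 0.35 kg): aluminium plate 140 mm (x) by 180 mm (y), 4 mm thick, with lips 3 mm thick along its front (-x) and both side edges, their tops 18 mm above the underside; no lip at the rear (+x). Axes parallel to the base's when seated; this point is then 12 mm above the cart top. A black pad with blue stripes lies between its holes
- tray_hole (a point): centre, at the underside, of the tray's right-hand hole (tray x = +20 mm, y = -62 mm), round, 15 mm in diameter, for the right-hand pin. At the start the tray's rear part rests on top of the pins and its front edge on the deck (tilt about 0.08 rad); it lies 20 to 32 mm too far to the base's front, up to 16 mm to either side, turned up to 0.1 rad
- tray_slot (a point): centre, at the underside, of the tray's left-hand hole (tray x = +20 mm, y = +62 mm), a slot 15 mm (x) by 20 mm (y), for the left-hand pin. Sliding the tray over the pins takes a push of about 3 to 12 N; once both holes are over the pins it drops 9 mm at the pins and stops against them, with 2.5 mm of play each way
- latch (a joint): travel of the slide latch in m: up to 0.004 at the start (open), 0.022 = fully home, its steel tongue over the tray's rear edge. It slides along the base's -x against about 1.5 N of friction and stays where it is left. The tongue, 30 mm wide, runs 7 to 12 mm above the deck
- latch_tab (a point): middle of the rear (+x) face of the latch's upright red thumb tab, 34 mm wide (y), 6 mm thick, from 7 to 31 mm above the deck; push this face along the base's -x. At base x = +126 mm, y = 0, z = 31 mm when the latch reads 0; it moves with the latch. In front of it a grey guide, 56 mm wide, its top 19 mm above the deck, stands at base x = 81 to 99 mm
- monitor: white vital-signs monitor with a dark screen on its +x side, 130 x 220 mm and 187 mm high to the top of its carrying handle, bystander; origin at the centre of its underside
- glove_box: white and blue box of gloves, 125 x 240 mm, 78 mm high, bystander; origin at the centre of its underside
- gel_bottle: clear and green hand-gel pump bottle, 64 mm in diameter, 171 mm high, bystander; origin at the centre of its underside
- wipes: orange and white canister of wipes with a blue lid, 92 mm in diameter, 154 mm high, bystander; origin at the centre of its underside

How it is judged:
By the outcome, as a careful person would: the job done as asked, in the order asked, and still so for the second after the job is handed in, with the robot touching nothing.
It also fails if it takes over 72 s, if anything falls off the work surface, if the arm or the gripper's body presses on something with over 40 N, if the wrist force passes 120 N, or if a joint passes its speed limit or range.

## Robot

A 7-joint arm with a two-finger parallel gripper is mounted at the origin on the work surface. World frame = base frame: x ahead of the robot, y to its left, z up, the work surface at z = 0. Lengths are in mm, angles in rad, forces in N, time in s.
With the tool pointing down it reaches from about 400 to 875 mm from the base axis. Payload 4.4 kg.
Tool frame: the origin (TCP) lies on the centre line of the jaws, within the pads' length; the fingertips stand 25 mm ahead of it and the grasp point (between the pads) lies 6 mm ahead of it; x points along the fingers, y is the direction in which the jaws open and shut, and the axes are right-handed (so a half turn about x gives the same grasp; the last joint's range is limited). The gripper opens to 85 mm and grips with 20 to 120 N. Pads are 22 mm wide; open, the fingers measure 114 mm over their backs; the gripper's body (76 mm by 85 mm) begins 54 mm behind the grasp point. The pads swing forward as they close: fully open they stand 13 mm farther back than shut.
Start: joints at [1.11, 0.628, 0.038, 1.517, -0.027, 0.996, -0.02], TCP at [250.032, -600.001, 256.313] pointing down, gripper open.
Joint ranges: [-3.06, 3.06], [-0.37, 2.12], [-1.25, 1.32], [0.18, 2.47], [-1.1, 4.24], [0.23, 1.98], [-2.94, 2.94]. Speed limits (rad/s): [2.57, 2.57, 3.14, 3.14, 3.14, 3.14, 3.14].

## Interface

Orientations are given as [roll, pitch, yaw] about the fixed x, y, z axes, in that order (R = Rz(yaw) Ry(pitch) Rx(roll)).
In Python, from cell import * gives the robot as it stands. The module is installed in compiled form; this text tells all that it offers.
- The arm moves only by the tool jog_arm, never from a script. Its argument "series" is a list of rows, each a list of 3 entries, a list of its own where there are three numbers: the turn, a rotation vector about the tool's x, y, z in degrees, then the shift along the tool's x, y, z in mm, then the gripper's target within -1 to 1 (shut at 1, half-way at 0, fully open at -1). In form: [[[rx, ry, rz], [dx, dy, dz], hand], ...]. A call has 1 to 8 rows; each row shifts and turns the commanded pose from where the row before left it, along the tool's axes as they then stand; what a row does not reach is not made up. A row lasts 1/8 s, in which the tool goes at most 62.5 mm and 10.7 degrees, less where a joint would pass 70% of its speed; a pose out of reach is approached as far as the arm can. A call is refused whole if a number of a shift passes 62.5 or a number of a turn 10.7, either way. A call with a gripper value outside its range is refused whole. The fingers move at their own pace and stop on an object; the grip force is fixed at half the most. Time passes only in rows, so rows that do not move let the fingers close. It gives the time, the measured TCP pose, the force and the opening at its end, in the units of the state.
- read_state(): the state, without advancing time (a new reading comes with each control period).
- get_image(name): name is "scene" or "top" or "wrist"; returns a dict with "img" (384x512x3 uint8, red, green, blue), "range_z" (384x512 float32, mm along the optical axis (not along the pixel's ray), 0 where there is no reading), "fovy" (degrees; the focal length in pixels is half the picture's height over the tangent of half this angle, whatever the lens; pixels are square), "cx", "cy" (the principal point, pixels), "cam_to_world" (4x4, takes a point from camera to world coordinates). Camera axes: x right, y up, looking along -z (the intrinsics and any distortion apply to the point x, -y, -z); pixel columns grow to the right and rows downward; lengths in mm; the calibration is good to about 2 mm. A picture is of the moment at which its call begins.
- finish_job(): hands the job in, once; it reports no verdict.
The state is a dict: "clock": time; "qpos": joint angles; "qd": joint speeds; "tau": joint torques, N m; "eef_pos": TCP position; "tool_rot": TCP orientation; "force": force on the tool from outside, world axes, zero at the start; "torque": the same for the moment, N m; "width": finger opening in mm.
Only numpy, scipy, OpenCV 4.12 (cv2) and the standard library are available. Lean on these libraries where they do the work, as an engineer would, in place of code of your own. Each camera call takes 0.05 s, during which the arm holds its last target. There are 200 camera calls.

## Working session

There is one attempt and no reset: what is moved stays moved. The work goes in short steps, Python scripts to look and compute and a tool call to move; the robot and the scene stay as the last step left them, time stands still between calls to the robot, and variables do not carry over. Pictures are saved under pics/ and viewed, about 8 in all and at most 12, crops included, and the job is handed in when it is done.

Besides the shell and the picture viewer there is one more tool, called after "Call:" by a JSON object that holds its "fn" and its "kwargs", one argument or row to a line. jog_arm: Moves the arm, as the interface text tells. Its arguments: {"type":"object","properties":{"series":{"type":"array"}},"required":["series"]}

```bash
mkdir -p pics
cat > h.py <<'E'
from cell import *
import numpy as np, cv2
def snap(n,f,crop=None,k=1):
    d=get_image(n); im=d["img"][:,:,::-1]
    np.savez(f"pics/{f}.npz",**{a:d[a] for a in d})
    if crop: x0,y0,x1,y1=crop; im=im[y0:y1,x0:x1]
    cv2.imwrite(f"pics/{f}.png",cv2.resize(im,None,fx=k,fy=k,interpolation=cv2.INTER_CUBIC)); return d
def ray(d,u,v):
    f=192/np.tan(np.radians(float(d["fovy"]))/2); return np.array([(u-d["cx"])/f,-(v-d["cy"])/f,-1])
def px(d,u,v,z=None):
    M=d["cam_to_world"]; r=ray(d,u,v)
    if z is None: p=r*d["range_z"][int(round(v)),int(round(u))]; return M[:3,:3]@p+M[:3,3]
    w=M[:3,:3]@r; o=M[:3,3]; return o+w*(z-o[2])/w[2]
E
python3 - <<'E'
from h import *
s=read_state(); print({k:np.round(v,3) for k,v in s.items()})
for n in("top","scene"):
    d=snap(n,n+"0",k=1.5); print(n,{k:v for k,v in d.items() if k not in("img","range_z")}.__repr__())
E
```

```text
{'clock': np.float64(0.0), 'qpos': array([ 1.11 ,  0.629,  0.038,  1.518, -0.027,  0.996, -0.02 ]), 'qd': array([-0.002,  0.002,  0.001,  0.   , -0.001, -0.001,  0.003]), 'tau': array([-1.0000e-03, -5.6341e+01,  1.2260e+00, -1.9345e+01,  1.1000e-02,
        1.0000e-02, -0.0000e+00]), 'eef_pos': array([ 249.778, -599.46 ,  255.371]), 'tool_rot': array([-1.555,  1.569,  1.981]), 'force': array([-0.535, -0.904,  1.072]), 'torque': array([-0.02 , -0.026, -0.029]), 'width': np.float64(85.325)}
top {'fovy': 42.67051412658513, 'cx': 249.65720413381717, 'cy': 190.48062681643415, 'cam_to_world': array([[-4.05268413e-05,  9.93891482e-01, -1.10361775e-01,
         3.39956614e+02],
       [-9.99992886e-01,  3.75987004e-04,  3.75326362e-03,
         4.75109034e+01],
       [ 3.77183133e-03,  1.10361142e-01,  9.93884396e-01,
         1.63386624e+03],
       [ 0.00000000e+00,  0.00000000e+00,  0.00000000e+00,
         1.00000000e+00]])}
scene {'fovy': 42.16672414798434, 'cx': 256.8696561179613, 'cy': 197.78857079627633, 'cam_to_world': array([[ 5.44440323e-01, -7.12656943e-01,  4.42385370e-01,
         1.25198520e+03],
       [ 8.38794903e-01,  4.64323291e-01, -2.84300882e-01,
        -4.31903397e+02],
       [-2.80083317e-03,  5.25855458e-01,  8.50569335e-01,
         1.40786379e+03],
       [ 0.00000000e+00,  0.00000000e+00,  0.00000000e+00,
         1.00000000e+00]])}
```

View pics/top0.png

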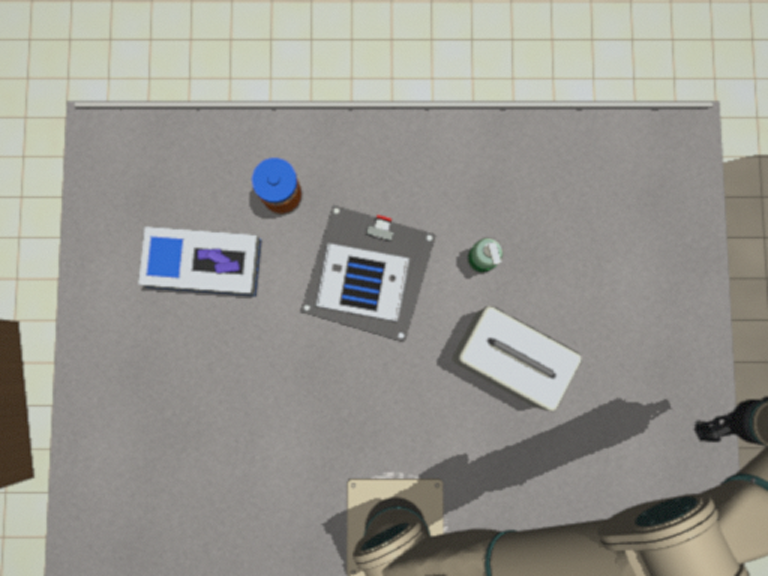

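View pics/scene0.png

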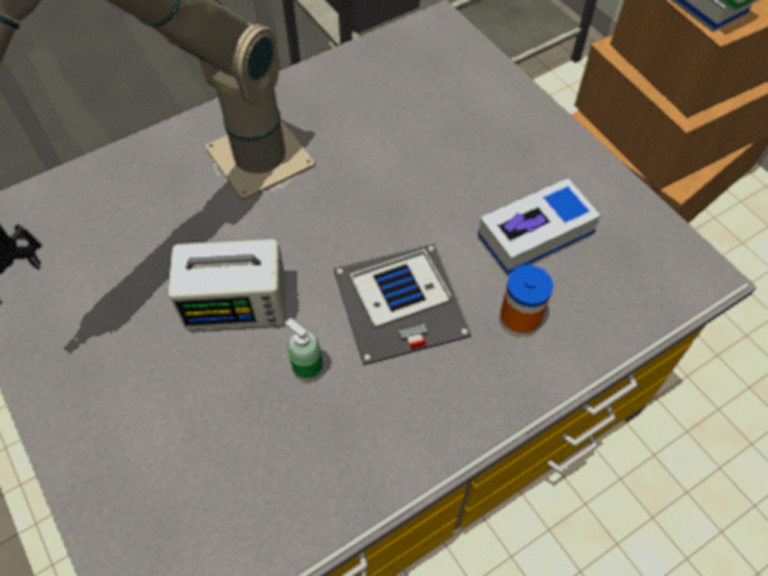

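The top view shows the base at about (370,273) in the 1.5x picture, turned slightly clockwise. The tray is shifted to the front and the red tab is at (383,219). I'll take an enlarged crop.

Run:
```python
from h import *
snap("top","top1",(195,130,295,230),6)
```

```text
(no output)
```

View pics/top1.png

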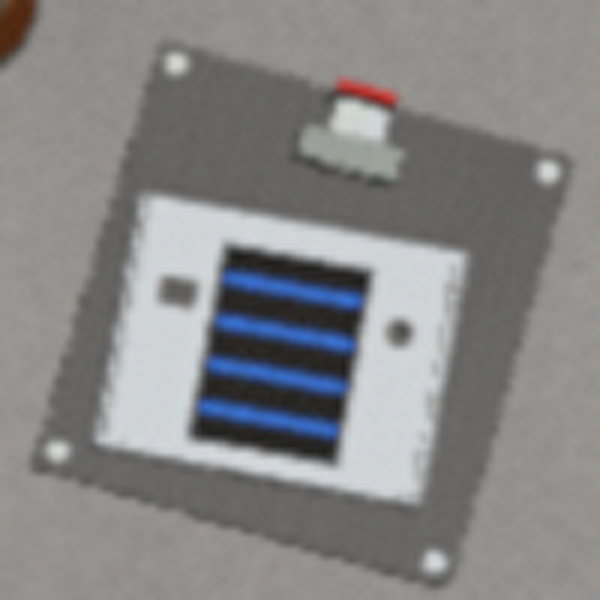

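Crop: screws at (176,64), (549,172), (435,562) and (57,451). The slot is at (178,291), the hole at (399,333) and the tab top at (367,92).

```bash
cat >> h.py <<'E'
def base(d,scr):  # screws order: rear-left, rear-right, front-right, front-left
    P=np.array([px(d,*s,12)[:2] for s in scr]); c=P.mean(0)
    v=P[0]+P[1]-P[2]-P[3]; w=P[0]+P[3]-P[1]-P[2]
    a=np.angle((v[0]+1j*v[1])+(w[0]+1j*w[1])*-1j); return c,a,P
def toB(c,a,p):
    q=np.asarray(p)[:2]-c; return np.array([np.cos(a)*q[0]+np.sin(a)*q[1],-np.sin(a)*q[0]+np.cos(a)*q[1]])
def toW(c,a,p):
    return c+np.array([np.cos(a)*p[0]-np.sin(a)*p[1],np.sin(a)*p[0]+np.cos(a)*p[1]])
E
python3 - <<'E'
from h import *
d=np.load("pics/top1.npz"); k=lambda u,v:((u+.5)/6+195-.5,(v+.5)/6+130-.5)
c,a,P=base(d,[k(176,64),k(549,172),k(435,562),k(57,451)])
print(c,a); print([toB(c,a,p).round(1) for p in P])
h=toB(c,a,px(d,*k(399,333),25)); s=toB(c,a,px(d,*k(178,291),25))
print("hole",h,"slot",s,"yaw",np.arctan2(-(s-h)[0],(s-h)[1]),np.linalg.norm(s-h))
print("tab",toB(c,a,px(d,*k(367,92),43)),"depth z deck",px(d,*k(300,90)))
for p in [(-20,0),(126,0)]: print(toW(c,a,p))
E
```

```text
[550.54130954  55.85750781] -0.286858451302099
[array([113.1, 108.4]), array([ 113.4, -108.7]), array([-113.1, -108.3]), array([-113.4,  108.6])]
hole [  1.29987671 -53.93626765] slot [-10.81346686  69.23349817] yaw 0.09803148390926479 123.76398629651
tab [1.21872133e+02 7.81227390e-02] depth z deck [674.05737932  58.37074946  16.30421025]
[531.35855998  61.5163168 ]
[671.3926318   20.20701121]
```

```bash
cat >> h.py <<'E'
from scipy.spatial.transform import Rotation as Ro
C=np.array([550.54,55.86]); A=-0.28686
def go(bx,by,z,yb=None):
    """shift in tool axes to base-frame TCP target; turn to bring tool y to base angle yb (deg, mod 180)"""
    s=read_state(); R=Ro.from_euler('xyz',s["tool_rot"]).as_matrix(); p=s["eef_pos"]
    w=toW(C,A,(bx,by)); print("t",round(float(s["clock"]),2),"base pos",toB(C,A,p).round(1),p[2].round(1),"F",np.round(s["force"],1))
    print("shift",(R.T@(np.array([*w,z])-p)).round(1),"tool x axis",R[:,0].round(3))
    b=np.degrees(np.arctan2(R[1,1],R[0,1])-A); print("tool y at base deg",b.round(2))
    if yb is not None:
        e=(yb-b+90)%180-90; print("turn about tool x (tool down):",round(-e,2), "q7",s["qpos"][6].round(2))
E
python3 - <<'E'
from h import *
go(-140,0,255,90)
E
```

```text
t 0.15 base pos [-102.9 -713.8] 255.6 F [-0.9  0.4  0.2]
shift [   1.4 -577.6 -420.9] tool x axis [-0.001  0.001 -1.   ]
tool y at base deg -50.94
turn about tool x (tool down): 39.06 q7 -0.02
```

Call:
{"fn": "jog_arm", "kwargs": {
  "series": [
    [[0,0,0],[0,-31,-40],-1],
    [[0,0,0],[0,-31,-40],-1],
    [[0,0,0],[0,-31,-40],-1],
    [[0,0,0],[0,-31,-40],-1],
    [[0,0,0],[0,-31,-40],-1],
    [[0,0,0],[0,-31,-40],-1],
    [[0,0,0],[0,-31,-40],-1],
    [[0,0,0],[0,-31,-40],-1]
  ]
}}

```text
clock: 1.15
eef_pos: [450.6, -246.5, 256.3]
tool_rot: [-2.078, 1.571, 1.458]
force: [0.6, -0.5, -0.0]
width: 84.9
```

Call:
{"fn": "jog_arm", "kwargs": {
  "series": [
    [[9.8,0,0],[0,0,0],-1],
    [[9.8,0,0],[0,0,0],-1],
    [[9.8,0,0],[0,0,0],-1],
    [[9.8,0,0],[0,0,0],-1],
    [[0,0,0],[0,0,0],-1]
  ]
}}

```text
clock: 1.78
eef_pos: [450.0, -247.8, 256.1]
tool_rot: [0.43, 1.57, -2.999]
force: [0.9, 0.4, 0.6]
width: 85.3
```

Run:
```python
from h import *
go(-140,5,150,90)
```

```text
t 1.77 base pos [ -10.5 -319.7] 256.1 F [0.9 0.4 0.6]
shift [ 106.1 -324.6  129.6] tool x axis [-0.001 -0.    -1.   ]
tool y at base deg -90.03
turn about tool x (tool down): -0.03 q7 -1.29
```

Call:
{"fn": "jog_arm", "kwargs": {
  "series": [
    [[0,0,0],[0,-54,21.5],-1],
    [[0,0,0],[0,-54,21.5],-1],
    [[0,0,0],[0,-54,21.5],-1],
    [[0,0,0],[0,-54,21.5],-1],
    [[0,0,0],[0,-54,21.5],-1],
    [[0,0,0],[0,-54,21.5],-1],
    [[0,0,0],[53,0,0],-1],
    [[0,0,0],[53,0,0],-1]
  ]
}}

```text
clock: 2.78
eef_pos: [419.6, 101.0, 149.7]
tool_rot: [-2.42, 1.567, 0.439]
force: [0.2, 1.2, 0.2]
width: 85.6
```

Run:
```python
from h import *
go(-140,5,55,90)
snap("wrist","w0",k=1.3)
```

```text
t 2.77 base pos [-138.4    6.2] 149.7 F [0.2 1.2 0.2]
shift [94.7  1.5  1.9] tool x axis [ 0.003  0.001 -1.   ]
tool y at base deg -89.75
turn about tool x (tool down): 0.25 q7 -2.02
```

View pics/w0.png

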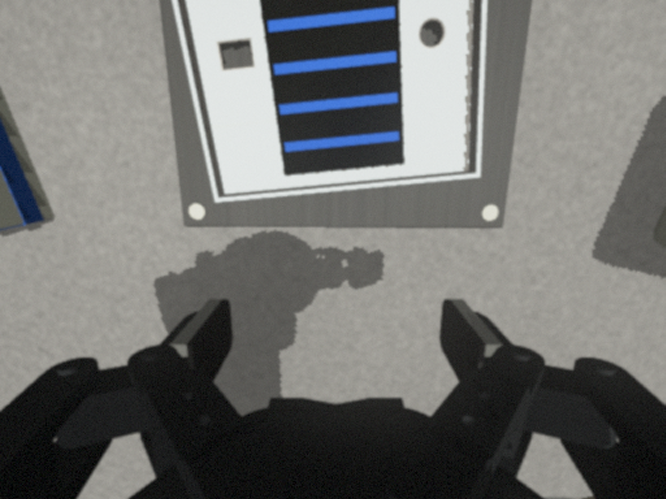

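The wrist view shows both open fingers, tips at about (222,303) and (450,303), just in front of the deck's front edge. The tray is turned counter-clockwise.

Run:
```python
from h import *
d=np.load("pics/w0.npz")
M=d["cam_to_world"]; z=d["range_z"]; v,u=np.mgrid[0:384,0:512]
f=192/np.tan(np.radians(float(d["fovy"]))/2)
p=np.stack([(u-d["cx"])/f*z,-(v-d["cy"])/f*z,-z],-1)@M[:3,:3].T+M[:3,3]
b=toB(C,A,np.moveaxis(p[...,:2],-1,0).reshape(2,-1).T[0]) if 0 else None
q=p[...,:2]-C; B=np.stack([np.cos(A)*q[...,0]+np.sin(A)*q[...,1],-np.sin(A)*q[...,0]+np.cos(A)*q[...,1],p[...,2]],-1)
m=(z>0)&(p[...,2]>100)&(v>225)&(v<270)
for lo,hi in((100,200),(320,400)):
    k=m&(u>lo)&(u<hi); X=B[k]; print("min z pct",np.percentile(X[:,2],[0,1,5]), "x",np.percentile(X[X[:,2]<np.percentile(X[:,2],20)][:,0],[1,50,99]))
    print("y",np.percentile(X[:,1],[1,99]))
```

```text
min z pct [138.32713402 140.32042603 143.03704918] x [-148.95431304 -135.14155985 -127.82714752]
y [47.59489644 61.31992298]
min z pct [138.14934017 140.30250139 142.88416305] x [-148.11721468 -135.01697327 -127.12964929]
y [-50.5768498  -36.96206233]
```

Call:
{"fn": "jog_arm", "kwargs": {
  "series": [
    [[0,0,0],[45,0,0],-1],
    [[0,0,0],[45,0,0],-1],
    [[0,0,0],[29,0,0],-1],
    [[0.3,0,0],[0,0,0],-1]
  ]
}}

```text
clock: 3.32
eef_pos: [413.8, 105.6, 62.3]
tool_rot: [-0.466, 1.545, 2.381]
force: [-0.3, 0.6, 0.3]
width: 85.5
```

Call:
{"fn": "jog_arm", "kwargs": {
  "series": [
    [[0,0,0],[0,0,-8],-1],
    [[0,0,0],[0,0,-8],-1],
    [[0,0,0],[0,0,-6],-1],
    [[0,0,0],[0,0,-6],-1],
    [[0,0,0],[0,0,-6],-1],
    [[0,0,0],[0,0,-6],-1],
    [[0,0,0],[0,0,-5],-1],
    [[0,0,0],[0,0,0],-1]
  ]
}}

```text
clock: 4.32
eef_pos: [457.6, 92.1, 61.6]
tool_rot: [-0.528, 1.547, 2.319]
force: [-0.1, 0.3, 0.2]
width: 85.0
```

Run:
```python
from h import *
go(-86,5,31,90)
snap("wrist","w1",k=1.3)
```

```text
t 4.33 base pos [-99.4   8.5] 61.6 F [-0.1  0.3  0.2]
shift [ 30.3   3.8 -14. ] tool x axis [-0.016  0.017 -1.   ]
tool y at base deg -90.46
turn about tool x (tool down): -0.46 q7 -1.46
```

View pics/w1.png

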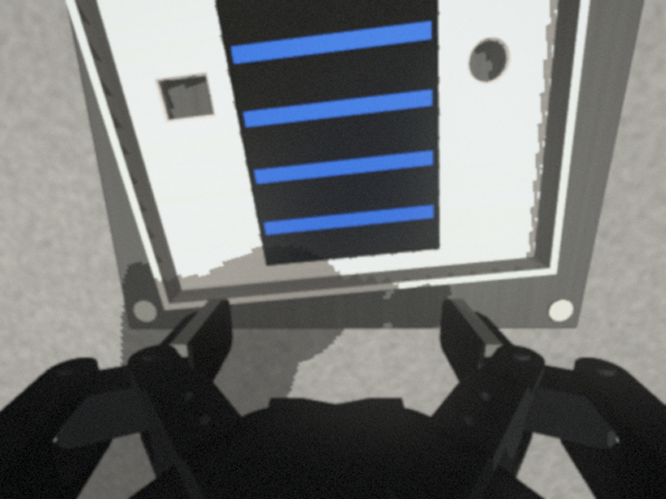

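The reach limit held the tool at z 62, so the fingers are now just above the front lip. I'll back off a little and see how low it can go at a greater radius.

Call:
{"fn": "jog_arm", "kwargs": {
  "series": [
    [[0,0,0],[0,0,8],-1],
    [[0,0,0],[0,0,8],-1],
    [[0,0,0],[0,0,3],-1],
    [[0,0,0],[8,0,0],-1],
    [[0,0,0],[8,0,0],-1],
    [[0,0,0],[0,0,0],-1]
  ]
}}

```text
clock: 5.12
eef_pos: [438.5, 97.9, 45.3]
tool_rot: [-0.477, 1.546, 2.369]
force: [-0.3, -0.2, -0.2]
width: 85.4
```

Run:
```python
from h import *
go(-118,5,31,90); print(read_state()["qpos"].round(2))
```

```text
t 5.12 base pos [-119.4    8.6] 45.3 F [-0.3 -0.2 -0.2]
shift [14.2  3.8 -1.7] tool x axis [-0.018  0.017 -1.   ]
tool y at base deg -90.47
turn about tool x (tool down): -0.47 q7 -1.41
[-0.41  0.77  0.22  2.21 -0.72  0.26 -1.41]
```

Call:
{"fn": "jog_arm", "kwargs": {
  "series": [
    [[0,0,0],[5,1,0],-1],
    [[0,0,0],[5,1,0],-1],
    [[0,0,0],[4,1,0],-1],
    [[0,0,0],[0,0,0],-1]
  ]
}}

```text
clock: 5.62
eef_pos: [437.6, 95.3, 31.8]
tool_rot: [-0.499, 1.547, 2.347]
force: [0.1, -0.2, -0.2]
width: 85.4
```

Run:
```python
from h import *
go(-118,5,31,90); print(read_state()["qpos"].round(2))
```

```text
t 5.62 base pos [-119.5    5.8] 31.8 F [ 0.1 -0.2 -0.2]
shift [ 0.7  0.8 -1.5] tool x axis [-0.017  0.017 -1.   ]
tool y at base deg -90.47
turn about tool x (tool down): -0.47 q7 -1.27
[-0.41  0.8   0.23  2.21 -0.87  0.24 -1.27]
```

Call:
{"fn": "jog_arm", "kwargs": {
  "series": [
    [[-0.5,0,0],[0,0,-3],-1],
    [[0,0,0],[0,0,-3],-1],
    [[0,0,0],[0,0,-3],-1],
    [[0,0,0],[0,0,-3],-1],
    [[0,0,0],[0,0,-3],-1]
  ]
}}

```text
clock: 6.25
eef_pos: [451.2, 92.0, 31.8]
tool_rot: [-0.514, 1.544, 2.343]
force: [-4.2, 3.3, 1.6]
width: 85.3
```

Call:
{"fn": "jog_arm", "kwargs": {
  "series": [
    [[0,0,0],[0,0,-3],-1],
    [[0,0,0],[0,0,-3],-1],
    [[0,0,0],[0,0,-3],-1],
    [[0,0,0],[0,0,-3],-1],
    [[0,0,0],[0,0,0],-1]
  ]
}}

```text
clock: 6.88
eef_pos: [464.4, 87.4, 31.5]
tool_rot: [-0.555, 1.548, 2.3]
force: [-1.4, 0.8, 1.7]
width: 85.5
```

Run:
```python
from h import *
go(-81,5,31,90)
snap("wrist","w2",k=1.3)
```

```text
t 6.88 base pos [-91.6   5.9] 31.5 F [-1.4  0.8  1.7]
shift [  0.3   0.9 -10.6] tool x axis [-0.015  0.017 -1.   ]
tool y at base deg -89.98
turn about tool x (tool down): 0.02 q7 -1.27
```

View pics/w2.png

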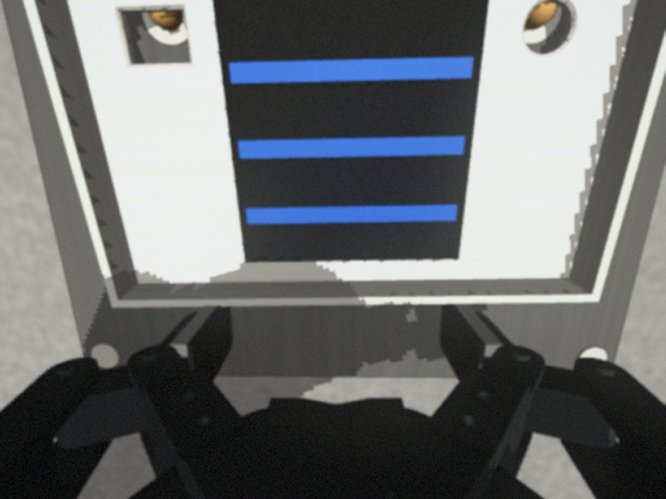

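Wrist view: the tray is now square to the base, and the brass pin noses show in the upper part of both holes, at (165,17) in the slot and (543,15) in the hole. I'll check the side offset.

Run:
```python
from h import *
d=np.load("pics/w2.npz"); k=lambda u,v:((u+.5)/1.3-.5,(v+.5)/1.3-.5)
for n,u,v,z in [("hole",549,27,26),("slot",155,36,26),("pinR",543,15,20),("pinL",165,17,20),("scrL",104,355,12),("scrR",594,354,12)]: print(n,toB(C,A,px(d,*k(u,v),z)).round(1))
```

```text
hole [ 11.5 -60.7]
slot [ 9.1 62.3]
pinR [ 16.6 -61.4]
pinL [16.2 61.1]
scrL [-115.3  110.4]
scrR [-112.8 -109.9]
```

Call:
{"fn": "jog_arm", "kwargs": {
  "series": [
    [[0,0,0],[0,0,-2],-1],
    [[0,0,0],[0,0,-2],-1],
    [[0,0,0],[0,0,-2],-1],
    [[0,0,0],[0,0,-1.5],-1],
    [[0,0,0],[0,0,-1],-1],
    [[0,0,0],[0,0,0],-1]
  ]
}}

```text
clock: 7.68
eef_pos: [471.7, 85.2, 31.3]
tool_rot: [-0.522, 1.547, 2.333]
force: [-0.5, -0.4, 0.7]
width: 85.5
```

```bash
cat >> h.py <<'E'
def hts(d,z0=10):
    M=d["cam_to_world"]; z=d["range_z"]; v,u=np.mgrid[0:384,0:512]
    f=192/np.tan(np.radians(float(d["fovy"]))/2)
    p=np.stack([(u-d["cx"])/f*z,-(v-d["cy"])/f*z,-z],-1)@M[:3,:3].T+M[:3,3]
    q=p[...,:2]-C; B=np.stack([np.cos(A)*q[...,0]+np.sin(A)*q[...,1],-np.sin(A)*q[...,0]+np.cos(A)*q[...,1],p[...,2]],-1)
    for n,x,y in [("front L",-50,45),("front R",-50,-45),("mid L",0,62),("mid R",0,-62),("pad rear",30,0),("rearL",45,45),("rearR",45,-45),("deck RL",90,80),("deck RR",90,-80),("deck L",0,110),("deck R",0,-110)]:
        m=(z>0)&(abs(B[...,0]-x)<8)&(abs(B[...,1]-y)<6); print(n,m.sum(),np.median(B[m][:,2]).round(1) if m.any() else None)
E
python3 - <<'E'
from h import *
go(-81,5,31,90)
d=snap("wrist","w3",k=1.3); hts(d); print(); hts(get_image("top"))
E
```

```text
t 7.67 base pos [-83.9   5.8] 31.3 F [-0.5 -0.4  0.7]
shift [ 0.2  0.8 -2.9] tool x axis [-0.016  0.017 -1.   ]
tool y at base deg -89.96
turn about tool x (tool down): 0.04 q7 -1.28
front L 702 17.3
front R 699 17.6
mid L 988 17.2
mid R 1015 17.4
pad rear 559 18.5
rearL 0 None
rearR 0 None
deck RL 0 None
deck RR 0 None
deck L 921 13.1
deck R 580 13.5

front L 0 None
front R 35 357.9
mid L 0 None
mid R 16 18.1
pad rear 18 17.1
rearL 19 17.7
rearR 20 19.9
deck RL 18 12.8
deck RR 18 14.7
deck L 18 13.2
deck R 17 11.8
```

View pics/w3.png

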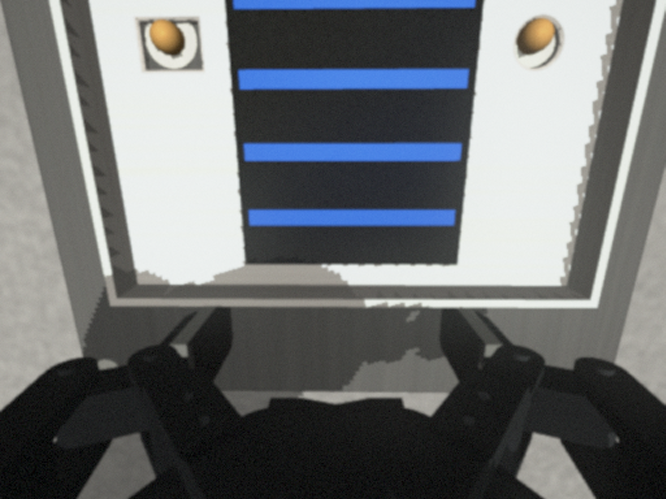

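Seated: the tray top reads about 17 mm everywhere, both pins stand inside the holes at (168,38) and (537,36), and there is no residual push force. Next I'll back off, rise, shut the fingers and go behind the latch.

Call:
{"fn": "jog_arm", "kwargs": {
  "series": [
    [[0,0,0],[0,0,5],-1],
    [[0,0,0],[0,0,3],-1],
    [[0,0,0],[-30,0,0],-1],
    [[0,0,0],[-50,0,0],1],
    [[0,0,0],[-50,0,0],1],
    [[0,0,0],[0,2,-50],1],
    [[0,0,0],[0,2,-50],1],
    [[0,0,0],[0,2,-50],1]
  ]
}}

```text
clock: 8.78
eef_pos: [609.8, 37.7, 158.6]
tool_rot: [-0.576, 1.547, 2.28]
force: [-0.1, 1.0, -0.6]
width: -0.2
```

Call:
{"fn": "jog_arm", "kwargs": {
  "series": [
    [[0,0,0],[0,0,-50],1],
    [[0,0,0],[0,0,-50],1],
    [[0,0,0],[0,0,0],1],
    [[0,0,0],[0,0,0],1]
  ]
}}

```text
clock: 9.28
eef_pos: [703.2, 9.5, 155.5]
tool_rot: [-0.495, 1.545, 2.36]
force: [0.3, 1.0, -1.0]
width: -0.2
```

Run:
```python
from h import *
go(160,0,50,90); s=read_state(); print(s["width"],s["qpos"].round(2))
d=snap("wrist","w4",k=1.3); hts(d); print(); hts(get_image("top"))
```

```text
t 9.28 base pos [159.5  -1.3] 155.5 F [ 0.3  1.  -1. ]
shift [105.5   0.   -2.9] tool x axis [-0.018  0.018 -1.   ]
tool y at base deg -89.97
turn about tool x (tool down): 0.03 q7 -1.47
-0.17254554122326546 [-0.35  0.9   0.6   1.43 -0.57  1.01 -1.47]
front L 0 None
front R 0 None
mid L 0 None
mid R 0 None
pad rear 69 18.4
rearL 0 None
rearR 0 None
deck RL 150 13.2
deck RR 153 13.3
deck L 56 12.9
deck R 28 13.3

front L 38 667.5
front R 18 18.0
mid L 0 None
mid R 17 18.9
pad rear 40 621.1
rearL 15 590.3
rearR 18 18.3
deck RL 0 None
deck RR 16 13.1
deck L 0 None
deck R 18 12.1
```

View pics/w4.png

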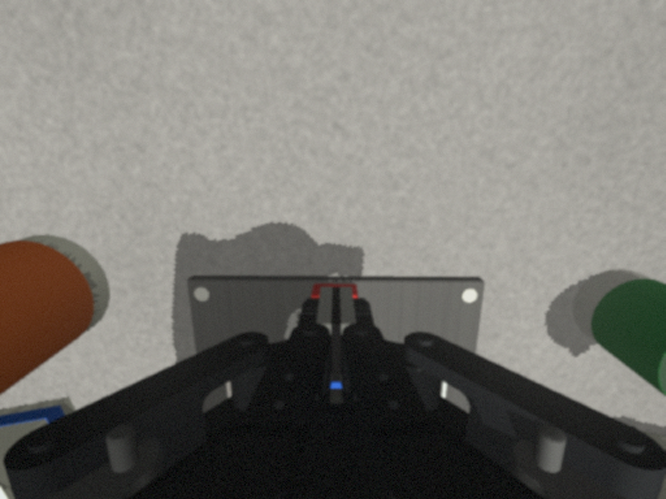

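Wrist view: the shut fingers are in line with the red tab at (335,287), the wipes are well to the left and the bottle well to the right. Descending behind the tab.

Call:
{"fn": "jog_arm", "kwargs": {
  "series": [
    [[0,0,0],[35,0,0],1],
    [[0,0,0],[35,0,0],1],
    [[0,0,0],[35,0,0],1],
    [[0,0,0],[0,0,0],1]
  ]
}}

```text
clock: 9.88
eef_pos: [699.5, 12.5, 48.8]
tool_rot: [-0.402, 1.541, 2.455]
force: [0.1, -0.0, -0.1]
width: -0.2
```

Run:
```python
from h import *
go(115,0,50,90)
d=np.load("pics/w4.npz"); print(toB(C,A,px(d,335/1.3,283/1.3,43)))
```

```text
t 9.88 base pos [155.2   0.5] 48.8 F [ 0.1 -0.  -0.1]
shift [-0.1  0.5 40.2] tool x axis [-0.023  0.019 -1.   ]
tool y at base deg -89.92
turn about tool x (tool down): 0.08 q7 -1.41
[133.65778691  -0.48428474]
```

Call:
{"fn": "jog_arm", "kwargs": {
  "series": [
    [[0,0,0],[0,0,5],1],
    [[0,0,0],[0,0,5],1],
    [[0,0,0],[0,0,5],1],
    [[0,0,0],[0,0,5],1],
    [[0,0,0],[0,0,4],1],
    [[0,0,0],[0,0,4],1],
    [[0,0,0],[0,0,4],1],
    [[0,0,0],[0,0,0],1]
  ]
}}

```text
clock: 10.88
eef_pos: [671.5, 20.3, 51.9]
tool_rot: [-0.524, 1.546, 2.332]
force: [0.7, -0.3, 0.5]
width: -0.1
```

Call:
{"fn": "jog_arm", "kwargs": {
  "series": [
    [[0,0,0],[0,0,2.5],1],
    [[0,0,0],[0,0,2.5],1],
    [[0,0,0],[0,0,0],1]
  ]
}}

```text
clock: 11.25
eef_pos: [666.7, 21.7, 51.9]
tool_rot: [-0.517, 1.546, 2.339]
force: [0.6, -0.6, 0.5]
width: 0.1
```

Run:
```python
from h import *
go(115,0,50,90)
```

```text
t 11.25 base pos [1.211e+02 1.000e-01] 51.9 F [ 0.6 -0.6  0.5]
shift [2.  0.1 6. ] tool x axis [-0.017  0.018 -1.   ]
tool y at base deg -89.94
turn about tool x (tool down): 0.06 q7 -1.39
```

Little force so far, not yet home. Continuing in small steps.

Call:
{"fn": "jog_arm", "kwargs": {
  "series": [
    [[0,0,0],[0,0,2],1],
    [[0,0,0],[0,0,2],1],
    [[0,0,0],[0,0,2],1]
  ]
}}

```text
clock: 11.62
eef_pos: [661.2, 23.3, 52.0]
tool_rot: [-0.528, 1.547, 2.327]
force: [1.7, -0.1, -1.3]
width: -0.0
```

Call:
{"fn": "jog_arm", "kwargs": {
  "series": [
    [[0,0,0],[0,0,1],1],
    [[0,0,0],[0,0,1],1]
  ]
}}

```text
clock: 11.88
eef_pos: [660.5, 23.4, 52.2]
tool_rot: [-0.589, 1.549, 2.266]
force: [5.7, -0.6, -4.4]
width: 0.2
```

Call:
{"fn": "jog_arm", "kwargs": {
  "series": [
    [[0,0,0],[0,0,1],1],
    [[0,0,0],[0,0,0],1]
  ]
}}

```text
clock: 12.12
eef_pos: [660.5, 23.4, 52.4]
tool_rot: [-0.642, 1.551, 2.214]
force: [6.8, -1.7, -5.7]
width: 0.2
```

The latch hit its stop at TCP base x of about 114.6 (expected 115), with force rising. Retreating for a look.

Call:
{"fn": "jog_arm", "kwargs": {
  "series": [
    [[0,0,0],[0,0,-8],1],
    [[0,0,0],[0,0,-20],1],
    [[0,0,0],[-50,0,0],1],
    [[0,0,0],[-50,0,0],1],
    [[0,0,0],[-50,0,0],1],
    [[0,0,0],[0,0,50],1],
    [[0,0,0],[0,0,50],1],
    [[0,0,0],[0,0,50],1]
  ]
}}

```text
clock: 13.12
eef_pos: [541.4, 56.1, 204.7]
tool_rot: [-0.485, 1.545, 2.37]
force: [0.9, 0.6, 0.3]
width: -0.1
```

Call:
{"fn": "jog_arm", "kwargs": {
  "series": [
    [[0,0,0],[0,0,50],1],
    [[0,0,0],[0,0,50],1],
    [[0,0,0],[0,0,20],1],
    [[0,0,0],[0,0,0],1]
  ]
}}

```text
clock: 13.62
eef_pos: [427.0, 90.1, 207.3]
tool_rot: [-0.49, 1.544, 2.367]
force: [0.6, -0.5, 0.4]
width: -0.1
```

Run:
```python
from h import *
go(0,0,200)
d=snap("wrist","w5",k=1.3); hts(d); snap("scene","s5",(215,155,325,245),6)
```

```text
t 13.62 base pos [-128.2   -2.1] 207.3 F [ 0.6 -0.5  0.4]
shift [   4.3   -1.7 -128.3] tool x axis [-0.019  0.019 -1.   ]
tool y at base deg -89.88
front L 166 17.5
front R 164 17.8
mid L 195 17.4
mid R 198 17.6
pad rear 210 18.8
rearL 126 17.5
rearR 131 17.7
deck RL 0 None
deck RR 0 None
deck L 192 13.3
deck R 188 13.7
```

View pics/w5.png

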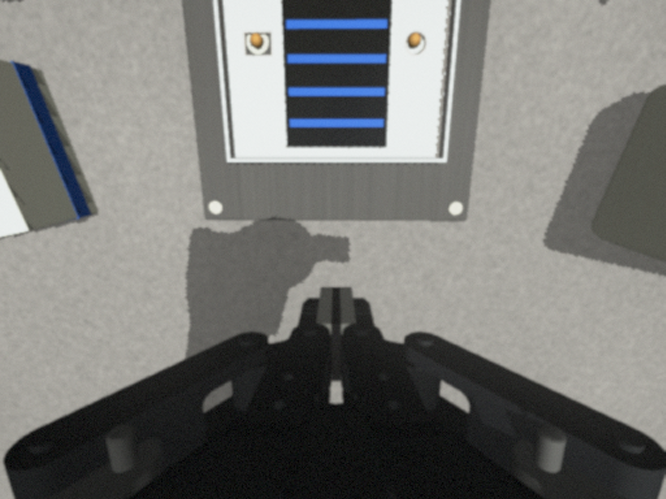

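View pics/s5.png

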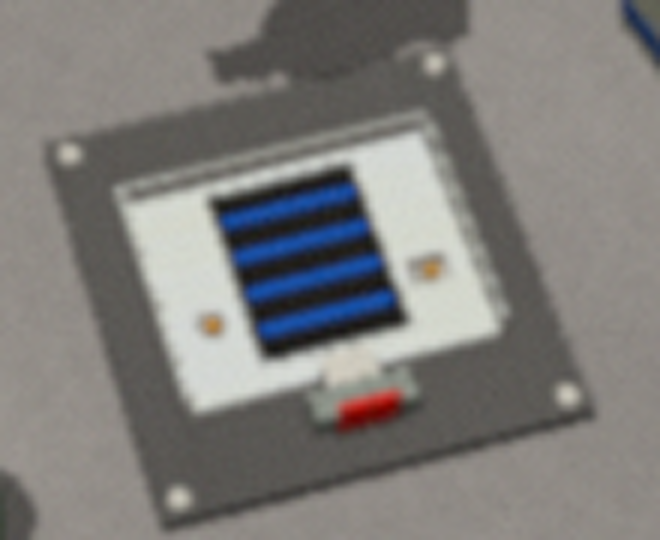

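The tray lies flat with a pin showing in each hole. The red tab is up against the guide and the tongue at (350,365) lies over the tray's rear edge. Handing in.

```bash
python3 -c "
from cell import *
print(finish_job())"
```

```text
the job is handed in; nothing more can be done
None
```

The tray is seated on both pins and the slide latch is pushed home. I handed the job in at about 13.7 s on the robot's clock.

- **Seating the tray:** I pushed the front lip with both open fingertips. This squared the tray to the base and slid it back until both holes dropped over the pins. It was never gripped or lifted.
- **Latching:** I pushed the red tab with the fingers shut until it stopped. The tool was then at base x ≈ 114.6 mm, against 115 mm expected for fully home, and the force had risen to about 7 N.
- **Last checks:**
  - The tray's plate reads 17.4 to 17.8 mm high, front to rear on both sides. Deck readings run about 1 mm high too, so that is flat on the deck.
  - A pin shows in each hole.
  - The tongue lies over the tray's rear edge, and the tab is up against the guide.
- **Other things on the cart:** the arm never came near them, but I did not measure their positions again at the end.

One thing did not go as planned. The first descent in front of the tray stopped at a reach limit at z = 62 mm, and the fingers ended up above the front lip without touching it. I backed off, went down at a reachable spot and carried on. No check failed at the end.

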